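# Fit the two dividers into the slotted parts bin

### The arm

A 7-joint arm with a two-finger parallel gripper is mounted at the origin on the work surface. World frame = base frame: x ahead of the robot, y to its left, z up, the work surface at z = 0. Lengths are in m, angles in rad, forces in N, time in s.
With the tool pointing down it reaches from about 0.425 to 0.8 m from the base axis. Payload 8.3 kg.
Tool frame: the origin (TCP) lies on the centre line of the jaws, within the pads' length; the fingertips stand bot.finger_overhang ahead of it and the grasp point (between the pads) lies 2 mm behind it (bot.finger_overhang is the distance from the TCP to the fingertips, in m); z points along the fingers, y is the line along which they close (so a half turn about z gives the same grasp; the last joint's range is limited). The gripper opens to 85 mm and grips with 20 to 120 N. Pads are 22 mm wide; open, the fingers measure 114 mm over their backs; the gripper's body (76 mm by 85 mm) begins 54 mm behind the grasp point. The pads swing forward as they close: fully open they stand 13 mm farther back than shut.
Start: joints at [-1.373, 0.383, 0.016, 1.37, -0.006, 1.388, -0.046], TCP at [0.161, 0.604, 0.248] pointing down, gripper open.
Joint ranges: [-2.95, 2.95], [-0.25, 2.06], [-1.52, 1.56], [0.18, 2.33], [-1.44, 4.58], [0.02, 2.06], [-3.01, 3.01]. Speed limits (rad/s): [2.39, 2.39, 3.01, 3.01, 3.14, 3.14, 3.14].

### API

Orientations are given as [roll, pitch, yaw] about the fixed x, y, z axes, in that order (R = Rz(yaw) Ry(pitch) Rx(roll)).
In Python, from workcell import bot gives the robot as it stands.
- The arm moves only by the tool jog_arm, never from a script. Its argument "increments" is a list of rows, each a list of 5 numbers: the shift along the tool's x, y, z normalised to -1 to 1, where 1 is 40 cm, then the turn about the tool's z normalised to -1 to 1, where 1 is pi rad, then the opening, from -1 (shut) to 1 (fully open). In form: [[x, y, z, roll, grip], ...]. A call has 1 to 20 rows; each row shifts and turns the commanded pose from where the row before left it, along the tool's axes as they then stand; what a row does not reach is not made up. A row lasts 1/10 s, in which the tool goes at most 50 mm and 8.59 degrees, less where a joint would pass 70% of its speed; a pose out of reach is approached as far as the arm can. A call with a number of a shift or a turn outside -1 to 1 is refused whole. A call with a gripper value outside its range is refused whole. The fingers move at their own pace and stop on an object; "newtons" is the grip in N (left out, the last holds). Time passes only in rows, so rows that do not move let the fingers close. It gives the time, the measured TCP pose, the force and the opening at its end, in the units of the state.
- bot.read_state(): the state, without advancing time (a new reading comes with each control period).
- bot.grab_frame(name): name is "side" or "top" or "wrist"; returns the picture (400x640x3 uint8, red, green, blue); there is no depth.
- bot.camera_params(name): a dict with "K" (3x3 intrinsics, pixels), "cam_to_world" (4x4, takes a point from camera to world coordinates). Camera axes: x right, y up, looking along -z (the intrinsics and any distortion apply to the point x, -y, -z); pixel columns grow to the right and rows downward; lengths in m; the calibration is good to about 2 mm. The wrist camera is an equidistant fisheye: a pixel r from the principal point sees the ray r / f radians off the axis. A picture is of the moment at which its call begins: read the wrist's pose just before it. camera_params takes no time and is no camera call; for the wrist camera it gives the pose at the moment of the call.
- bot.job_done(): hands the job in, once; it reports no verdict.
The state is a dict: "time_s": time; "joints": joint angles; "qd": joint speeds; "tau": joint torques, N m; "position": TCP position; "tool_rot": TCP orientation; "wrist_force": force on the tool from outside, world axes, zero at the start; "ft_torque": the same for the moment, N m; "grip_width": opening from 0.0 (shut) to 1.0 (fully open).
Only numpy, scipy, OpenCV 4.12 (cv2) and the standard library are available. Lean on these libraries where they do the work, as an engineer would, in place of code of your own. Each camera call takes 0.05 s, during which the arm holds its last target. There are 200 camera calls.

### The job

Split up the blue parts bin with its two loose grey dividers: stand the taller one upright in the slot farthest from the robot and the lower one in the slot nearest the robot, each pushed fully home on the slot's bottom and let go, with the middle slot left empty. The slotted insert lies loosely in the bin, so feel for the slots; do not ram or drop the dividers, and leave everything else on the bench where it is.

Things in the scene. Friction and masses are not known exactly. Their poses are not given: they have to be found in the camera images.
- bin: Fixed blue open bin, outside 232 (x) x 144 (y) x 50 (z) mm, walls 5 mm; origin under its centre, x along its length, away from the robot. In it lies a white insert, 190 mm long, with three cross slots along y, 45 mm apart, the middle one at its centre. The insert's centre stands anywhere from -14 to +14 mm along x from the bin's, stiffly (18 N shifts it), and is not reported: feel or look for it.
- far_slot (a point): Mid-range place of the far slot's bottom, 8 mm above the table, +45 mm along the bin's x: a point fixed to the bin. The real slot lies within 14 mm of it along the bin, with the insert. Slots are 9 mm wide, cut in two side rails whose tops (lands) are 30 mm above the table; a divider's width has 124 mm of room between the rails' outer webs.
- near_slot (a point): Mid-range place of the near slot's bottom, 8 mm above the table, -45 mm along the bin's x: a point fixed to the bin. The real slot lies within 14 mm of it along the bin, with the insert. At each end of the insert stands a cheek across it, 8 mm thick, its top 56 mm above the table, its inner face 87 mm from the insert's centre: handy to feel for.
- divider_tall: Flat rectangular grey plastic bin divider, the taller of the two: 6 mm thick (its x), 120 mm wide (its y), 110 mm high (its z). Origin at the middle of its lower edge (centre of the 6 x 120 mm underside), z up along the plate. At the start it leans in one of the two stands, its lower edge in the stand's trough.
- divider_low: Flat rectangular grey plastic bin divider, the lower of the two: 6 mm thick (its x), 120 mm wide (its y), 80 mm high (its z). Origin at the middle of its lower edge (centre of the 6 x 120 mm underside), z up along the plate. At the start it leans in one of the two stands, its lower edge in the stand's trough.
- stand_1: Fixed steel stand, base 100 x 130 mm, origin under its base. A divider leans in it 25 degrees from vertical, top to the stand's -x, its lower edge middle at (20, 0, 34) mm in a trough with a 12 mm lip. Two 14 mm wide arms at y = +-50 mm carry it up to 66 mm along it; between them it is free to pinch at the middle of its top edge, tool tilted along the plate.
- stand_2: Fixed steel stand, base 100 x 130 mm, origin under its base. A divider leans in it 25 degrees from vertical, top to the stand's -x, its lower edge middle at (20, 0, 34) mm in a trough with a 12 mm lip. Two 14 mm wide arms at y = +-50 mm carry it up to 66 mm along it; between them it is free to pinch at the middle of its top edge, tool tilted along the plate.
- wrench: Steel wrench lying on the table, a bystander; origin at its underside middle.
- screwdriver: Screwdriver lying on the table, a bystander; origin at its underside middle.
- tape_roll: Black roll, 90 mm across and 25 mm high, lying flat, a bystander; origin under its centre.
- spray_bottle: White spray bottle with red head, 76 mm across and 210 mm high, a bystander; origin under its centre.
- can: Can, 66 mm across and 100 mm high, a bystander; origin under its centre.
Not all that is in view belongs to the job. Leave any orange or red look-alike of the divider_low alone.

How it is judged:
By the outcome, as a careful person would: the job done as asked, in the order asked, and still so for the second after the job is handed in, with the robot touching nothing.
It also fails if it takes over 72 s, if anything falls off the work surface, if the arm or the gripper's body presses on something with over 40 N, if the wrist force passes 120 N, or if a joint passes its speed limit or range.

## Working session

There is one attempt and no reset: what is moved stays moved. The work goes in short steps, Python scripts to look and compute and a tool call to move; the robot and the scene stay as the last step left them, time stands still between calls to the robot, and variables do not carry over. Pictures are saved under pics/ and viewed, on a budget of 10 in all, crops included, one or two more only if the job needs it, and the job is handed in when it is done.

Besides the shell and the picture viewer there is one more tool, called after ">>>" by a JSON object that holds its "method" and its "body", one argument or row to a line. jog_arm: Moves the arm, as the interface text tells. Scaled input: -1 to 1 covers 40 cm each way for a shift and pi rad each way for a turn. Its arguments: {"type":"object","properties":{"increments":{"type":"array","items":{"type":"array","items":{"type":"number"}}},"newtons":{"type":"number"}},"required":["increments"]}

```bash
ls; mkdir -p pics
python3 - <<'E'
from workcell import bot
import cv2,numpy as np
np.set_printoptions(precision=4,suppress=True)
print(bot.read_state(), bot.finger_overhang)
for n in ["side","top","wrist"]:
    im=bot.grab_frame(n); cv2.imwrite(f"pics/a_{n}.png",im[:,:,::-1]); p=bot.camera_params(n); print(n,p)
E
```

```text
pics
{'time_s': 0.0, 'joints': array([-1.3729,  0.3842,  0.0164,  1.3712, -0.0063,  1.3882, -0.0465]), 'qd': array([-0.0005,  0.0004,  0.0002,  0.0027,  0.    , -0.0018, -0.0014]), 'tau': array([ -0.0001, -62.7607,   0.8437, -37.1822,   0.0163,   0.0144,
        -0.    ]), 'position': array([0.161 , 0.6034, 0.2473]), 'tool_rot': array([-3.1397,  0.    ,  2.8808]), 'wrist_force': array([ 0.5888, -0.3932, -0.4148]), 'ft_torque': array([ 0.019 , -0.0444,  0.0306]), 'grip_width': 0.9984694797161723} 0.017
side {'K': array([[436.2027,   0.    , 319.265 ],
       [  0.    , 436.2027, 199.7899],
       [  0.    ,   0.    ,   1.    ]]), 'cam_to_world': array([[ 0.9978,  0.0326, -0.0571,  0.5206],
       [-0.0644,  0.6599, -0.7486, -1.0878],
       [ 0.0133,  0.7507,  0.6605,  1.003 ],
       [ 0.    ,  0.    ,  0.    ,  1.    ]])}
top {'K': array([[486.6224,   0.    , 319.3363],
       [  0.    , 486.6224, 191.6177],
       [  0.    ,   0.    ,   1.    ]]), 'cam_to_world': array([[-0.0008,  0.9837, -0.1799,  0.3094],
       [-1.    , -0.0017, -0.0048, -0.0333],
       [-0.005 ,  0.1799,  0.9837,  1.5611],
       [ 0.    ,  0.    ,  0.    ,  1.    ]])}
wrist {'K': array([[309.7069,   0.    , 321.1625],
       [  0.    , 309.7069, 202.8175],
       [  0.    ,   0.    ,   1.    ]]), 'cam_to_world': array([[ 0.2577, -0.9204, -0.294 ,  0.0852],
       [ 0.9662,  0.2447,  0.0809,  0.624 ],
       [-0.0025, -0.3049,  0.9524,  0.3726],
       [ 0.    ,  0.    ,  0.    ,  1.    ]])}
```

View pics/a_top.png

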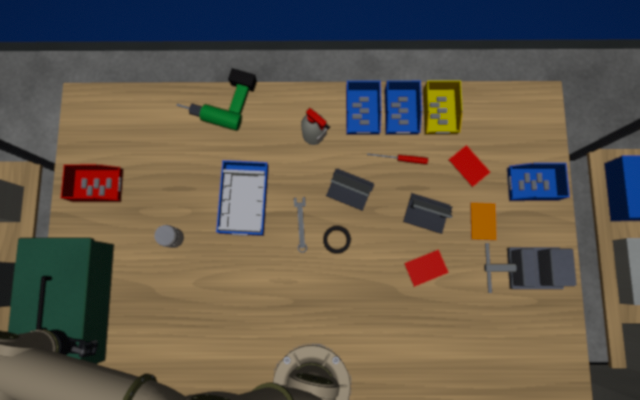

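View pics/a_side.png

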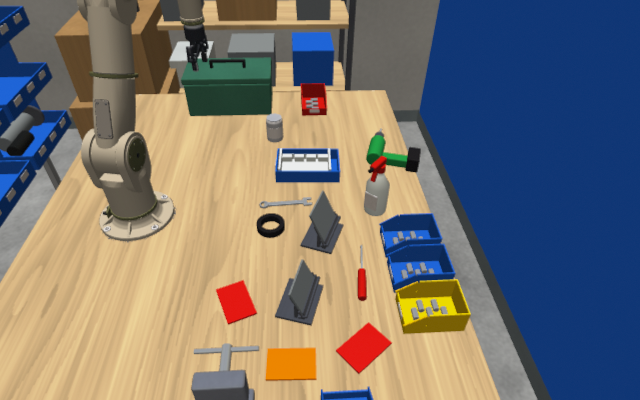

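```bash
cat > h.py <<'E'
import numpy as np, cv2
from workcell import bot
from scipy.spatial.transform import Rotation as R
np.set_printoptions(precision=4,suppress=True)
def ray(p,name,uv):
    K=p["K"];T=p["cam_to_world"]
    x=(uv[0]-K[0,2])/K[0,0]; y=(uv[1]-K[1,2])/K[1,1]
    if name=="wrist":
        r=np.hypot(x,y); s=np.sin(r)/r if r>1e-9 else 1; d=np.array([x*s,-y*s,-np.cos(r)])
    else: d=np.array([x,-y,-1.])
    d=T[:3,:3]@d; return T[:3,3],d/np.linalg.norm(d)
def onz(p,name,uv,z):
    o,d=ray(p,name,uv); return o+d*(z-o[2])/d[2]
def tri(rays):
    A=sum(np.eye(3)-np.outer(d,d) for o,d in rays); b=sum((np.eye(3)-np.outer(d,d))@o for o,d in rays)
    X=np.linalg.solve(A,b); return X,[float(np.linalg.norm(np.cross(X-o,d))) for o,d in rays]
def proj(p,name,X):
    T=p["cam_to_world"];c=T[:3,:3].T@(np.asarray(X,float)-T[:3,3]); c=np.array([c[0],-c[1],-c[2]]);K=p["K"]
    if name=="wrist":
        rr=np.hypot(c[0],c[1]);t=np.arctan2(rr,c[2]);q=c[:2]/rr*t
    else: q=c[:2]/c[2]
    return np.array([K[0,0]*q[0]+K[0,2],K[1,1]*q[1]+K[1,2]])
def snap(n,tag):
    p=bot.camera_params(n); im=bot.grab_frame(n)[:,:,::-1].copy(); cv2.imwrite(f"pics/{tag}.png",im); np.savez(f"pics/{tag}.npz",**p); return im,p
def load(tag): return cv2.imread(f"pics/{tag}.png"),dict(np.load(f"pics/{tag}.npz"))
E
python3 - <<'E'
from h import *
for n in("side","top"): np.savez(f"pics/a_{n}.npz",**bot.camera_params(n))
t=cv2.imread("pics/a_top.png");s=cv2.imread("pics/a_side.png")
f=lambda c,z:cv2.resize(c,None,fx=z,fy=z,interpolation=cv2.INTER_CUBIC)
A=f(t[155:245,315:465],4)  #600x360
B=f(s[180:330,265:355],4)[:600] # 360x600
C=f(t[150:245,205:280],2.4) # 180x228
o=np.zeros((600,800,3),np.uint8)
A=f(t[155:245,315:465],2.9);o[:A.shape[0],:A.shape[1]]=A
C=f(t[150:245,205:280],3);o[265:265+C.shape[0],:C.shape[1]]=C
o[:600,440:800]=B
o=np.clip(o*1.5,0,255).astype(np.uint8)
cv2.imwrite("pics/crop1.png",o)
E
```

```text
(no output)
```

View pics/crop1.png

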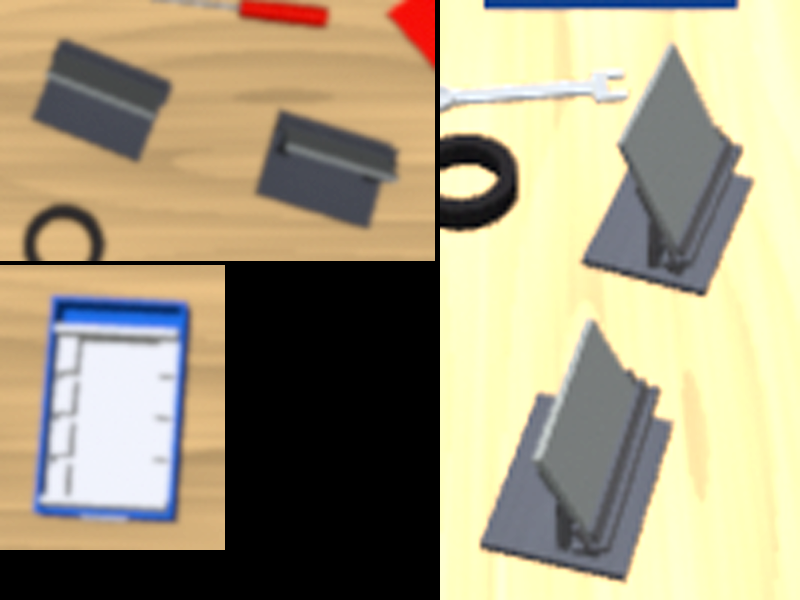

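Run:
```python
from h import *
_,T=load("a_top");_,S=load("a_side")
ct=lambda u,v:(u/2.9+315,v/2.9+155); cs=lambda u,v:((u-440)/4+265,v/4+180)
for n,a,b in [("A0",ct(48,75),cs(672,45)),("A1",ct(160,118),cs(620,148)),("B0",ct(285,148),cs(590,320)),("B1",ct(397,178),cs(540,458))]:
    print(n,tri([ray(T,"top",a),ray(S,"side",b)]))
# base corners on z~0.01
for n,L in (("A",[(62,38),(170,85),(138,160),(33,118)]),("B",[(278,110),(398,148),(370,228),(257,192)])):
    P=np.array([onz(T,"top",ct(*q),0.005) for q in L]);print(n,P[:,:2].tolist(),P.mean(0),np.linalg.norm(P-np.roll(P,-1,0),axis=1))
cb=lambda u,v:(u/3+205,(v-265)/3+150)
P=np.array([onz(T,"top",cb(*q),0.05) for q in [(52,297),(188,303),(175,520),(36,512)]]);print(P,P.mean(0),np.linalg.norm(P-np.roll(P,-1,0),axis=1))
```

```text
A0 (array([ 0.6067, -0.0627,  0.1323]), [0.0033032974098142274, 0.00330329740981402])
A1 (array([ 0.561 , -0.1773,  0.1339]), [0.00321129913902378, 0.003211299139023901])
B0 (array([ 0.5344, -0.3105,  0.1016]), [0.00303972874646676, 0.0030397287464670004])
B1 (array([ 0.5006, -0.4247,  0.1059]), [0.0015790935410733764, 0.0015790935410732526])
A [[0.6722190029503848, -0.08171017275488934], [0.6178218513428761, -0.20263349921534313], [0.5328188131919027, -0.1652695917992649], [0.5804543006747079, -0.048604496626148574]] [ 0.6008 -0.1246  0.005 ] [0.1326 0.0929 0.126  0.0976]
B [[0.5890759858573655, -0.3228603793996137], [0.5458575116237719, -0.4548528692169939], [0.45676181434485, -0.4195867011598961], [0.49683097856832276, -0.29642478036865216]] [ 0.5221 -0.3734  0.005 ] [0.1389 0.0958 0.1295 0.096 ]
[[0.6868 0.2841 0.05  ]
 [0.68   0.1389 0.05  ]
 [0.4489 0.1482 0.05  ]
 [0.4574 0.2927 0.05  ]] [0.5683 0.216  0.05  ] [0.1453 0.2312 0.1447 0.2296]
```

>>> {"method": "jog_arm", "body": {
  "increments": [
    [-0.0915,-0.061,0.0084,0,1],
    [-0.0915,-0.061,0.0084,0,1],
    [-0.0915,-0.061,0.0084,0,1],
    [-0.0915,-0.061,0.0084,0,1],
    [-0.0915,-0.061,0.0084,0,1],
    [-0.0915,-0.061,0.0084,0,1],
    [-0.0915,-0.061,0.0084,0,1],
    [-0.0915,-0.061,0.0084,0,1],
    [-0.0915,-0.061,0.0084,0,1],
    [-0.0915,-0.061,0.0084,0,1],
    [-0.0915,-0.061,0.0084,0,1],
    [-0.0915,-0.061,0.0084,0,1],
    [-0.0915,-0.061,0.0084,0,1],
    [-0.0915,-0.061,0.0084,0,1]
  ]
}}

```text
time_s: 1.55
position: [0.5689, 0.1403, 0.201]
tool_rot: [-3.142, -0.0, 2.881]
wrist_force: [0.6, 0.1, -0.4]
grip_width: 1.002
```

>>> {"method": "jog_arm", "body": {
  "increments": [
    [0,0,0,0.0431,1],
    [0,0,0,0.0431,1],
    [0,0,0,0.0431,1],
    [0,0,0,0.0431,1],
    [0,0,0,0.0431,1],
    [0,0,0,0.0431,1],
    [0,0,0,0.0431,1],
    [0,0,0,0.0431,1],
    [0,0,0,0.0431,1],
    [0,0,0,0.0431,1],
    [0,0,0,0,1],
    [0,0,0,0,1]
  ]
}}

```text
time_s: 2.75
position: [0.5679, 0.1418, 0.201]
tool_rot: [-3.141, 0.0, 1.531]
wrist_force: [-0.7, -0.3, -0.5]
grip_width: 1.002
```

Run:
```python
from h import *
print(bot.read_state())
im,p=snap("wrist","w_bin")
cv2.imwrite("pics/w_bin_v.png",cv2.convertScaleAbs(im,alpha=1.2))
```

```text
{'time_s': 2.75, 'joints': array([-0.7676,  0.3624,  0.6068,  1.5775, -0.2131,  1.2693, -0.1674]), 'qd': array([ 0.0051, -0.0011, -0.0049, -0.0021,  0.0012, -0.0001,  0.0035]), 'tau': array([ -0.1167, -52.258 ,   8.2776, -35.2857,  -0.0077,   0.0088,
        -0.4   ]), 'position': array([0.5679, 0.1418, 0.201 ]), 'tool_rot': array([-3.1411,  0.0003,  1.531 ]), 'wrist_force': array([-0.6505, -0.3135, -0.496 ]), 'ft_torque': array([ 0.0049,  0.0274, -0.0714]), 'grip_width': 1.0022563311914368}
```

View pics/w_bin_v.png

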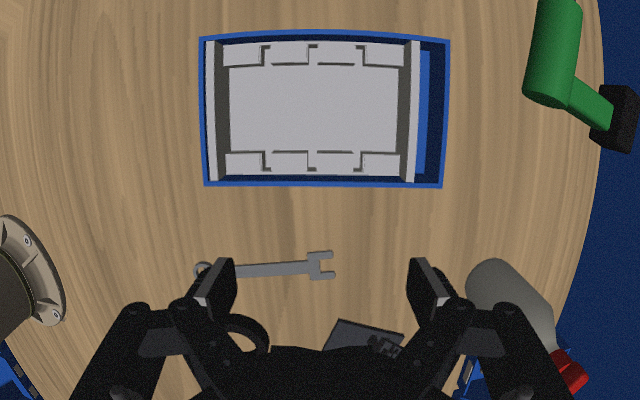

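Run:
```python
from h import *
im,p=load("w_bin")
c=cv2.resize(im[25:195,193:457],None,fx=3,fy=3,interpolation=cv2.INTER_CUBIC)
cv2.imwrite("pics/crop_bin.png",cv2.convertScaleAbs(c,alpha=1.3))
```

```text
(no output)
```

View pics/crop_bin.png

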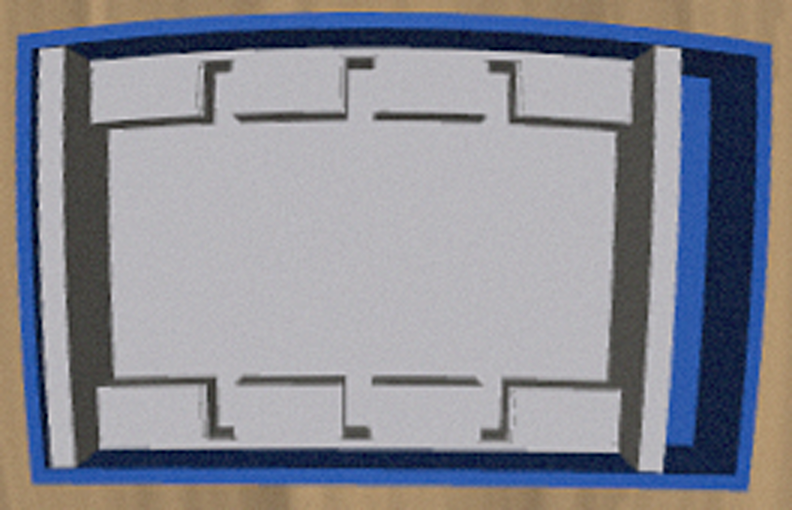

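Run:
```python
from h import *
_,p=load("w_bin"); c=lambda q:(q[0]/3+193,q[1]/3+25)
f=lambda L,z:np.array([onz(p,"wrist",c(q),z)[:2] for q in L])
rim=f([(18,35),(771,42),(747,490),(35,483)],.05)
print("rim",rim,rim.mean(0),np.linalg.norm(rim-np.roll(rim,-1,0),axis=1))
yaw=np.arctan2(*((rim[1]-rim[0]+rim[2]-rim[3])[::-1]));print(np.degrees(yaw))
C=rim.mean(0);M=np.array([[np.cos(yaw),np.sin(yaw)],[-np.sin(yaw),np.cos(yaw)]])
b=lambda P:(M@(P-C).T).T*1000
up=b(f([(204,92),(232,92),(345,88),(373,88),(488,90),(516,92)],.03));lo=b(f([(207,410),(236,410),(343,410),(371,410),(480,410),(508,410)],.03))
print("slots up",up,"\nlo",lo); print("centres",(up[::2]+up[1::2])/2,(lo[::2]+lo[1::2])/2)
ck=b(f([(63,48),(78,466),(655,46),(638,470)],.056));print("cheek inner",ck)
```

```text
rim [[0.4612 0.2958]
 [0.692  0.2853]
 [0.6849 0.1415]
 [0.4551 0.1528]] [0.5733 0.2188] [0.231  0.144  0.2301 0.1432]
-2.7219997344583837
slots up [[-60.1195  51.3501]
 [-51.1303  50.9086]
 [-15.5788  51.3214]
 [ -6.8637  51.311 ]
 [ 29.0211  51.4996]
 [ 37.8623  51.265 ]] 
lo [[-60.4843 -52.2927]
 [-50.8301 -52.3658]
 [-15.8803 -52.4034]
 [ -6.8306 -52.354 ]
 [ 28.4629 -51.9272]
 [ 37.6228 -51.756 ]]
centres [[-55.6249  51.1294]
 [-11.2212  51.3162]
 [ 33.4417  51.3823]] [[-55.6572 -52.3292]
 [-11.3554 -52.3787]
 [ 33.0429 -51.8416]]
cheek inner [[-98.3733  64.117 ]
 [-97.4126 -64.6318]
 [ 75.5936  64.2909]
 [ 75.4037 -64.7338]]
```

>>> {"method": "jog_arm", "body": {
  "increments": [
    [-0.113,0.004,-0.018,0,1],
    [-0.113,0.004,-0.018,0,1],
    [-0.113,0.004,-0.018,0,1],
    [-0.113,0.004,-0.018,0,1],
    [-0.113,0.004,-0.018,0,1],
    [-0.113,0.004,-0.018,0,1],
    [-0.113,0.004,-0.018,0,1],
    [0,0,0,0.0374,1],
    [0,0,0,0.0374,1],
    [0,0,0,0.0374,1],
    [0,0,0,0,1],
    [0,0,0,0,1]
  ]
}}

```text
time_s: 4.0
position: [0.5654, -0.1748, 0.2515]
tool_rot: [-3.141, 0.0, 1.179]
wrist_force: [0.3, 0.9, 0.1]
grip_width: 1.005
```

Run:
```python
from h import *
s=bot.read_state();print(s["position"],s["tool_rot"],s["joints"])
im,p=snap("wrist","w_A")
cv2.imwrite("pics/w_A_v.png",cv2.convertScaleAbs(im,alpha=1.6))
print(proj(p,"wrist",[.584,-.12,.133]))
```

```text
[ 0.5654 -0.1748  0.2515] [-3.1414  0.0002  1.1795] [-0.3549  0.384   0.8094  1.4893 -0.2792  1.3878  0.0776]
[316.9715 132.2949]
```

View pics/w_A_v.png

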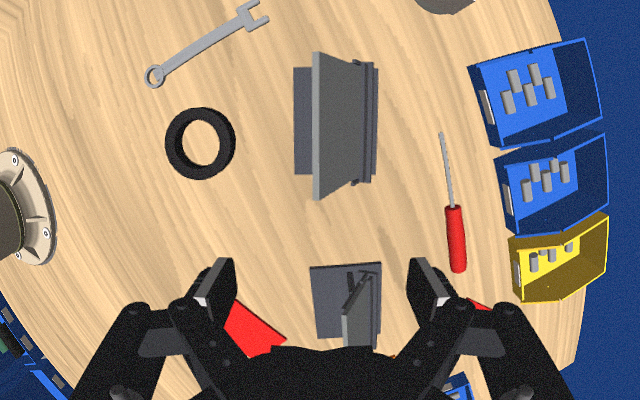

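Run:
```python
from h import *
im,p=load("w_A")
e0=onz(p,"wrist",(317,53),.1337);e1=onz(p,"wrist",(316.5,198),.1337)
print(e0,e1,(e0+e1)/2,np.linalg.norm(e1-e0),np.degrees(np.arctan2(*(e0-e1)[1::-1]))-90)
_,T=load("a_top")
# height check vs top view
ct=lambda u,v:(u/2.9+315,v/2.9+155)
for a,b in [((317,53),ct(48,75)),((316.5,198),ct(160,118))]: print(tri([ray(p,"wrist",a),ray(T,"top",b)]))
q=np.array([onz(p,"wrist",u,.004) for u in [(294,67),(294,174),(378,67),(376,182)]]);print(q)
for z in(.0,.005,.01):
  a,b=onz(p,"wrist",(294,67),z),onz(p,"wrist",(294.5,174),z);print(z,a,b,np.linalg.norm(a-b),np.degrees(np.arctan2(*(a-b)[1::-1]))-90)
```

```text
[ 0.608  -0.062   0.1337] [ 0.5631 -0.1694  0.1337] [ 0.5855 -0.1157  0.1337] 0.11635587074664794 -22.729603491795558
(array([ 0.6068, -0.0618,  0.1238]), [0.0021883187244189, 0.0021883187244187813])
(array([ 0.5609, -0.1781,  0.1093]), [0.0022654290898877745, 0.0022654290898878105])
[[ 0.5835 -0.0457  0.004 ]
 [ 0.5322 -0.1659  0.004 ]
 [ 0.6759 -0.0824  0.004 ]
 [ 0.6229 -0.2141  0.004 ]]
0.0 [ 0.5833 -0.0451  0.    ] [ 0.5321 -0.1669 -0.    ] 0.13206331360482218 -22.817509542859227
0.005 [ 0.5835 -0.0459  0.005 ] [ 0.533 -0.166  0.005] 0.1303102101609203 -22.81750954285924
0.01 [ 0.5837 -0.0467  0.01  ] [ 0.5338 -0.1652  0.01  ] 0.1285571067170184 -22.817509542859213
```

>>> {"method": "jog_arm", "body": {
  "increments": [
    [0.0755,0.002,0,0.002,1],
    [0.0755,0.002,0,0,1],
    [0,0,0.0778,0,1],
    [0,0,0.0778,0,1],
    [0,0,0.0778,0,1],
    [0,0,0.0778,0,1],
    [0,0,0,0,-0.06],
    [0,0,0,0,-0.06],
    [0,0,0,0,-0.06],
    [0,0,0,0,-0.06]
  ],
  "newtons": 30
}}

```text
time_s: 5.05
position: [0.5915, -0.1202, 0.1291]
tool_rot: [3.139, -0.001, 1.169]
wrist_force: [-0.3, 0.4, 0.6]
grip_width: 0.468
```

Run:
```python
from h import *
s=bot.read_state();print(s["position"],s["tool_rot"],s["joints"],s["grip_width"],s["wrist_force"])
im,p=snap("wrist","w_A2")
im2,p2=snap("side","s_A2")
o=np.vstack([cv2.resize(im[150:400,120:520],(640,400)),np.zeros((0,640,3),np.uint8)])
c=cv2.resize(im2[150:260,270:380],(400,400),interpolation=cv2.INTER_CUBIC)
o=np.hstack([cv2.resize(o,(400,250)),c[75:325]])
cv2.imwrite("pics/w_A2_v.png",cv2.convertScaleAbs(o,alpha=1.6))
```

```text
[ 0.5915 -0.1202  0.1291] [ 3.1387 -0.0009  1.1687] [-0.398   0.503   0.7422  1.6209 -0.3643  1.1579  0.0276] 0.4684524168878574 [-0.2807  0.4149  0.6096]
```

View pics/w_A2_v.png

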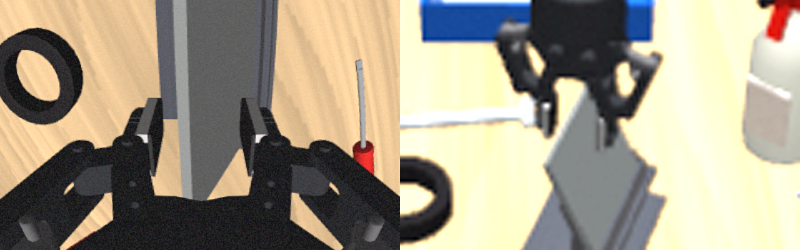

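>>> {"method": "jog_arm", "body": {
  "increments": [
    [0,0.0154,0,0,-0.06],
    [0,0.0154,0,0,-0.06],
    [0,0.0154,0,0,-0.06],
    [0,0.0154,0,0,-0.06],
    [0,0.0154,0,0,-0.3],
    [0,0.0154,0,0,-0.4],
    [0,0,0,0,-0.5],
    [0,0,0,0,-0.6],
    [0,0,0,0,-0.7]
  ],
  "newtons": 30
}}

```text
time_s: 6.05
position: [0.6224, -0.1334, 0.1271]
tool_rot: [-3.136, -0.001, 1.168]
wrist_force: [-13.3, 6.3, 10.9]
grip_width: 0.151
```

Run:
```python
from h import *
s=bot.read_state();print(s["position"],s["tool_rot"],s["grip_width"],s["wrist_force"])
im,p=snap("wrist","w_A3")
im2,p2=snap("side","s_A3")
o=cv2.resize(im[150:400,120:520],(400,250))
c=cv2.resize(im2[150:260,270:380],(400,400),interpolation=cv2.INTER_CUBIC)
o=np.hstack([o,c[75:325]])
cv2.imwrite("pics/w_A3_v.png",cv2.convertScaleAbs(o,alpha=1.6))
```

```text
[ 0.6224 -0.1334  0.1271] [-3.1356 -0.0005  1.1681] 0.15108704040323076 [-13.3341   6.315   10.8545]
```

View pics/w_A3_v.png

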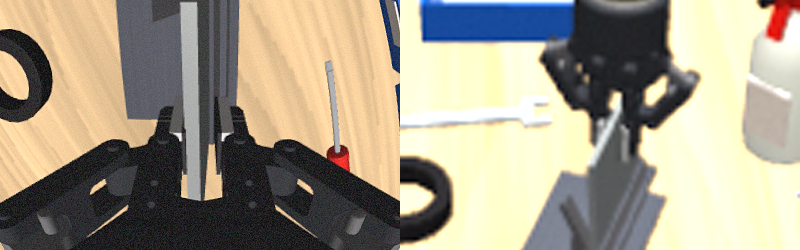

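>>> {"method": "jog_arm", "body": {
  "increments": [
    [0,-0.005,0,0,-1],
    [0,0,0,0,-1],
    [0,0,0,0,-1],
    [0,0,0,0,-1],
    [0,0,-0.01,0,-1],
    [0,0,-0.02,0,-1],
    [0,0,-0.03,0,-1]
  ],
  "newtons": 50
}}

```text
time_s: 6.85
position: [0.6222, -0.1334, 0.1489]
tool_rot: [-3.139, 0.002, 1.168]
wrist_force: [0.2, 0.1, -0.6]
grip_width: 0.064
```

>>> {"method": "jog_arm", "body": {
  "increments": [
    [0,0,-0.05,0,-1],
    [0,0,-0.1,0,-1],
    [0,0,-0.1,0,-1],
    [0,0,0,0,-1],
    [0,0,0,0,-1]
  ]
}}

```text
time_s: 7.35
position: [0.6232, -0.1341, 0.2526]
tool_rot: [3.139, -0.001, 1.168]
wrist_force: [-0.3, -0.1, -1.7]
grip_width: 0.06
```

Run:
```python
from h import *
s=bot.read_state();print(s["position"],s["tool_rot"],s["grip_width"],s["wrist_force"],s["ft_torque"],s["joints"])
im,p=snap("wrist","w_A4")
im2,p2=snap("side","s_A4")
o=cv2.resize(im[150:400,120:520],(400,250))
c=cv2.resize(im2[110:220,270:380],(400,400),interpolation=cv2.INTER_CUBIC)
o=np.hstack([o,c[75:325]])
cv2.imwrite("pics/w_A4_v.png",cv2.convertScaleAbs(o,alpha=1.6))
```

```text
[ 0.6232 -0.1341  0.2526] [ 3.1391 -0.0007  1.1678] 0.06029749571468987 [-0.251  -0.0763 -1.6903] [-0.0106  0.0168 -0.0039] [-0.3553  0.488   0.7718  1.3539 -0.3372  1.4298  0.    ]
```

View pics/w_A4_v.png

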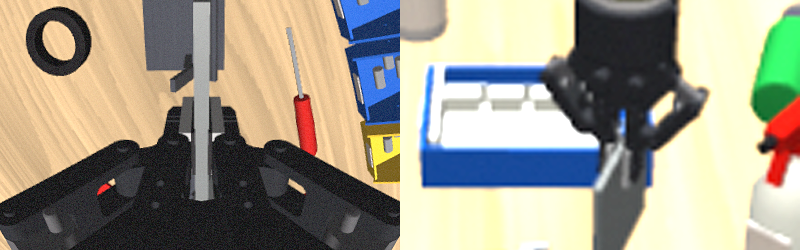

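Run:
```python
from h import *
im,p=load("w_A4");s=bot.read_state();t=s["position"];y=s["tool_rot"][2]
X=np.array([np.cos(y),np.sin(y),0]);Y=np.array([np.sin(y),-np.cos(y),0])
print([proj(p,"wrist",t+X*.06+[0,0,.017]),proj(p,"wrist",t+X*.06+[0,0,-.093])])
g=cv2.cvtColor(im,cv2.COLOR_BGR2GRAY)
c=im[90:260,270:370];cv2.imwrite("pics/w_A4_c.png",cv2.convertScaleAbs(cv2.resize(c,None,fx=3.5,fy=3.5,interpolation=cv2.INTER_CUBIC),alpha=1.5))
for r in range(100,190,4): print(r,g[r,300:345])
```

```text
[array([318.7391, 156.1434]), array([319.6209, 131.5672])]
100 [131 131 130 130 125 125 120 124 123 121 126 129 125 127 121 120 120 119
 124 123 122 122 123 119 119 117 124 128 133 133 140 138 137 137 131 133
 124 126 124 125 127 127 129 125 127]
104 [129 131 131 133 131 131 126 121 123 121 122 123 126 124 124 123 126 125
 119 120 124 124 123 121 120 121 120 121 127 134 135 134 136 138 136 135
 131 130 130 125 123 124 126 127 124]
108 [132 131 134 133 131 130 134 128 127 125 125 118 120 126 122 126 127 124
 123 123 122 123 124 124 121 122 123 121 122 125 131 135 136 139 139 138
 136 133 130 126 124 128 124 126 128]
112 [128 131 130 134 132 134 134 130 130 130 126 124 124 125 125 124 130 128
 127 127 128 124 122 122 125 127 122 121 120 122 121 122 125 127 130 137
 138 138 134 132 131 128 126 126 127]
116 [113 112 115 113 109 113 109 113 105 108 106 104 103  95  76  56  52  55
  41  41  37  35  37  37  39  50  53  55  59  60  55  54  54  54  52  49
  35  66 102 112 113 104 105 107 111]
120 [60 59 62 60 57 64 57 60 56 55 61 55 60 63 55 59 57 53 59 60 60 57 58 58
 56 62 55 51 42 43 41 52
[... 2214 characters left out ...]
6  51 114 121 118 116 118
 118 115 117 112 117 118 118 116 114 117 116  99  60  43  57  61  65  59
  47  45  53  57  56  60  58  58  86]
180 [ 58  60  59  59  55  55  60  65  57  60  58  61  54 114 115 116 114 115
 117 115 119 117 115 117 115 115 116 116 114 101  54  48  54  58  62  53
  43  46  53  58  58  53  60  58  80]
184 [ 58  57  63  60  62  62  58  59  57  56  61  58  61  96 111 119 116 114
 114 115 115 117 115 113 111 116 115 117 116 102  60  50  59  60  61  60
  41  51  54  58  57  60  59  65  84]
188 [ 59  59  58  56  59  58  58  58  64  59  61  62  55  95 112 113 110 112
 115 113 116 114 114 112 118 114 116 113 114  99  60  47  61  62  60  57
  42  44  59  62  57  60  61  63  82]
```

View pics/w_A4_c.png

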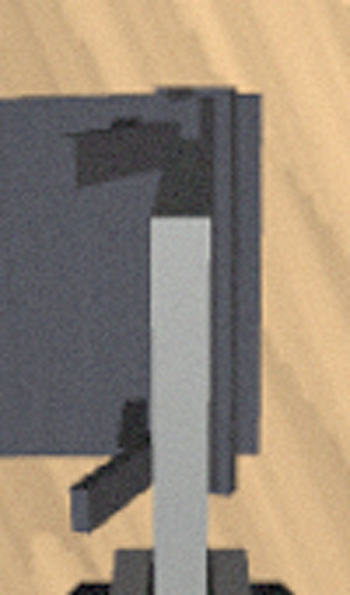

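>>> {"method": "jog_arm", "body": {
  "increments": [
    [0.098,-0.048,0,0,-1],
    [0.098,-0.048,0,0,-1],
    [0.098,-0.048,0,0,-1],
    [0.098,-0.048,0,0,-1],
    [0.098,-0.048,0,0,-1],
    [0.098,-0.048,0,0,-1],
    [0.098,-0.048,0,0,-1],
    [0.098,-0.048,0,0,-1],
    [0,0,0,-0.0378,-1],
    [0,0,0,-0.0378,-1],
    [0,0,0,-0.0378,-1],
    [0,0,0.07,0,-1],
    [0,0,0.07,0,-1],
    [0,0,0.07,0,-1],
    [0,0,0,0,-1],
    [0,0,0,0,-1],
    [0,0,0,0,-1]
  ],
  "newtons": 80
}}

```text
time_s: 9.15
position: [0.6049, 0.2152, 0.1686]
tool_rot: [3.14, -0.001, 1.524]
wrist_force: [-0.2, 0.0, -0.3]
grip_width: 0.055
```

Run:
```python
from h import *
s=bot.read_state();print(s["position"],s["tool_rot"],s["grip_width"],s["wrist_force"],s["ft_torque"],s["joints"])
im,p=snap("wrist","w_C1"); im2,p2=snap("side","s_C1")
c=cv2.resize(im[20:260,190:460],None,fx=2.2,fy=2.2,interpolation=cv2.INTER_CUBIC)
d=cv2.resize(im2[90:210,250:360],None,fx=1.8,fy=4.4)[:c.shape[0]]
o=np.zeros((c.shape[0],c.shape[1]+200,3),np.uint8);o[:,:c.shape[1]]=c
d=cv2.resize(im2[90:210,260:360],(200,240),interpolation=cv2.INTER_CUBIC);o[:240,c.shape[1]:]=d
print(c.shape)
cv2.imwrite("pics/w_C1_v.png",cv2.convertScaleAbs(o,alpha=1.3))
```

```text
[0.6049 0.2152 0.1686] [ 3.14   -0.0005  1.5242] 0.054580278492365894 [-0.2263  0.0274 -0.2752] [-0.0336 -0.0188  0.0049] [-0.8092  0.5168  0.6021  1.4562 -0.2985  1.259  -0.2236]
(528, 594, 3)
```

View pics/w_C1_v.png

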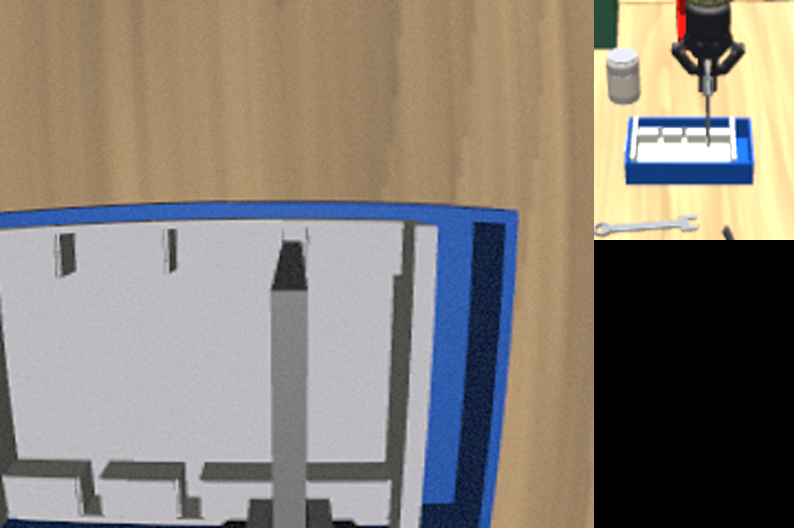

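Run:
```python
from h import *
im,p=load("w_C1");g=cv2.cvtColor(im,cv2.COLOR_BGR2GRAY)
for r in range(116,156,2): print(r,g[r,305:336])
s=bot.read_state();t=s["position"];y=s["tool_rot"][2]
X=np.array([np.cos(y),np.sin(y),0]);Y=np.array([np.sin(y),-np.cos(y),0])
f=lambda uv,z:(lambda d:(d@X*1000,d@Y*1000))(onz(p,"wrist",uv,z)-t)
c=lambda u,v:(u/2.2+190,v/2.2+20)
print("top corners",f(c(272,290),t[2]+.0155),f(c(307,290),t[2]+.0155))
for z in(.07,.0755,.08):print("bot",z,f(c(281,240),z),f(c(303,240),z))
print("slot",f(c(283,240),.03),f(c(308,240),.03),f(c(283,228),.03),f(c(308,228),.03))
print("rim",f(c(295,205),.05),f(c(295,221),.05))
print("cheek",f(c(414,240),.056),f(c(406,400),.056))
```

```text
116 [70 74 73 75 71 75 76 71 76 74 72 74 75 69 73 74 73 73 70 74 73 72 74 74
 74 77 78 74 70 73 73]
118 [71 70 72 70 68 73 71 70 68 72 69 71 69 68 71 69 68 73 69 71 70 72 70 67
 69 72 74 68 69 69 73]
120 [151 151 149 149 151 148 152 149 150 148 148 149 150 134 127 128 128 130
 130 126 128 125 128 128 127 130 127 129 127 125 128]
122 [146 144 146 144 145 143 142 146 147 144 148 144 144 143 147 143 146 146
 143 146 144 147 148 145 144 146 145 146 145 147 146]
124 [145 145 145 142 143 145 144 143 140 148 145 142 147 131 143 145 145 145
 146 143 146 144 145 136  99 143 146 147 143 143 144]
126 [143 146 145 143 143 144 146 145 144 143 144 147 147 119 137 147 142 146
 144 142 145 144 147 140 100 135 144 145 143 146 141]
128 [146 148 148 144 147 144 143 145 145 146 144 143 149 118 141 146 147 145
 148 146 144 145 148 140  99 119 139 145 144 144 144]
130 [146 146 144 145 142 142 145 142 144 144 144 145 148  80  56  54  53  54
  53  50  48  75 110 127 123 122 138 146 147 146 143]
132 [145 142 146 145 145 145 146 143 143 148 148 142 136  59  36  36  39  35
  34  37  38  40  85 129 123 144 146 
[... 1837 characters left out ...]
60406), np.float64(4.192303498196584))
bot 0.08 (np.float64(62.60785465731914), np.float64(-2.759481934180506)) (np.float64(62.613355973363845), np.float64(4.094516232717467))
slot (np.float64(58.96153135630864), np.float64(-2.5077614841526366)) (np.float64(58.97708954406671), np.float64(7.104220504994967)) (np.float64(63.625052346479485), np.float64(-2.5024779724038213)) (np.float64(63.64180860318683), np.float64(7.084700357841246))
rim (np.float64(72.9695490266533), np.float64(1.8872917603414696)) (np.float64(67.24009088639079), np.float64(1.8943188374385287))
cheek (np.float64(61.4998411535477), np.float64(43.555702882136764)) (np.float64(2.6727335300967523), np.float64(43.0387810403007))
```

>>> {"method": "jog_arm", "body": {
  "increments": [
    [-0.0025,0.003,0,0,-1],
    [0,0,0.024,0,-1],
    [0,0,0.024,0,-1],
    [0,0,0.024,0,-1],
    [0,0,0.024,0,-1],
    [0,0,0,0,-1],
    [0,0,0,0,-1]
  ]
}}

```text
time_s: 9.95
position: [0.6051, 0.214, 0.1283]
tool_rot: [-3.141, 0.001, 1.524]
wrist_force: [0.3, 0.2, -0.5]
grip_width: 0.059
```

>>> {"method": "jog_arm", "body": {
  "increments": [
    [0,0,0.006,0,-1],
    [0,0,0.006,0,-1],
    [0,0,0.006,0,-1],
    [0,0,0,0,-1]
  ]
}}

```text
time_s: 10.35
position: [0.6051, 0.2141, 0.1212]
tool_rot: [-3.141, 0.0, 1.524]
wrist_force: [0.6, -0.3, -0.3]
grip_width: 0.054
```

>>> {"method": "jog_arm", "body": {
  "increments": [
    [0,0,0.005,0,-1],
    [0,0,0.005,0,-1],
    [0,0,0,0,-1]
  ]
}}

```text
time_s: 10.65
position: [0.6051, 0.2141, 0.1171]
tool_rot: [-3.141, 0.0, 1.524]
wrist_force: [-0.6, -1.0, -0.8]
grip_width: 0.057
```

>>> {"method": "jog_arm", "body": {
  "increments": [
    [0,0,0.005,0,-1],
    [0,0,0.005,0,-1],
    [0,0,0,0,-1]
  ]
}}

```text
time_s: 10.95
position: [0.6051, 0.214, 0.1131]
tool_rot: [-3.141, 0.0, 1.524]
wrist_force: [-0.8, -0.1, -0.9]
grip_width: 0.057
```

>>> {"method": "jog_arm", "body": {
  "increments": [
    [0,0,0.005,0,-1],
    [0,0,0.005,0,-1],
    [0,0,0.005,0,-1],
    [0,0,0,0,-1]
  ]
}}

```text
time_s: 11.35
position: [0.6051, 0.2141, 0.1071]
tool_rot: [-3.141, 0.0, 1.524]
wrist_force: [0.3, 0.1, -1.8]
grip_width: 0.06
```

>>> {"method": "jog_arm", "body": {
  "increments": [
    [0,0,0.005,0,-1],
    [0,0,0.005,0,-1],
    [0,0,0,0,-1]
  ]
}}

```text
time_s: 11.65
position: [0.6051, 0.214, 0.1032]
tool_rot: [-3.141, 0.0, 1.524]
wrist_force: [-0.1, -0.9, -0.8]
grip_width: 0.053
```

>>> {"method": "jog_arm", "body": {
  "increments": [
    [0,0,0.0025,0,-1],
    [0,0,0.0025,0,-1],
    [0,0,0,0,-1]
  ]
}}

```text
time_s: 11.95
position: [0.6052, 0.2141, 0.1014]
tool_rot: [-3.141, 0.0, 1.524]
wrist_force: [-0.8, -0.7, -0.2]
grip_width: 0.056
```

>>> {"method": "jog_arm", "body": {
  "increments": [
    [0,0,0.0025,0,-1],
    [0,0,0.0025,0,-1],
    [0,0,0,0,-1]
  ]
}}

```text
time_s: 12.25
position: [0.6057, 0.2141, 0.1008]
tool_rot: [3.141, -0.001, 1.524]
wrist_force: [-2.7, -1.3, 7.7]
grip_width: 0.061
```

>>> {"method": "jog_arm", "body": {
  "increments": [
    [0,0,0.001,0,-1],
    [0,0,0,0,-0.7],
    [0,0,0,0,-0.5],
    [0,0,0,0,-0.3],
    [0,0,0,0,-0.3],
    [0,0,0,0,-0.3],
    [0,0,-0.03,0,-0.3],
    [0,0,-0.1,0,-0.3],
    [0,0,-0.1,0,1],
    [0,0,-0.1,0,1],
    [0,0,-0.05,0,1],
    [0,0,0,0,1],
    [0,0,0,0,1]
  ]
}}

```text
time_s: 13.55
position: [0.6054, 0.2141, 0.2519]
tool_rot: [3.141, -0.001, 1.524]
wrist_force: [0.2, 0.5, -0.1]
grip_width: 1.0
```

Run:
```python
from h import *
s=bot.read_state();print(s["position"],s["tool_rot"],s["grip_width"],s["wrist_force"],s["joints"])
im,p=snap("wrist","w_D1"); im2,p2=snap("side","s_D1"); im3,p3=snap("top","t_D1")
c=cv2.resize(im[60:330,170:470],(600,540),interpolation=cv2.INTER_CUBIC)
d=cv2.resize(im2[90:210,260:360],(200,240),interpolation=cv2.INTER_CUBIC)
o=np.zeros((540,800,3),np.uint8);o[:,:600]=c;o[:240,600:]=d
o[260:500,600:]=cv2.resize(im3[155:251,205:285],(200,240),interpolation=cv2.INTER_CUBIC)
cv2.imwrite("pics/w_D1_v.png",cv2.convertScaleAbs(o,alpha=1.3))
```

```text
[0.6054 0.2141 0.2519] [ 3.1406 -0.0006  1.5243] 1.000223599177338 [ 0.1925  0.4918 -0.0803] [-0.8113  0.4682  0.6248  1.3343 -0.2705  1.4225 -0.2454]
```

View pics/w_D1_v.png

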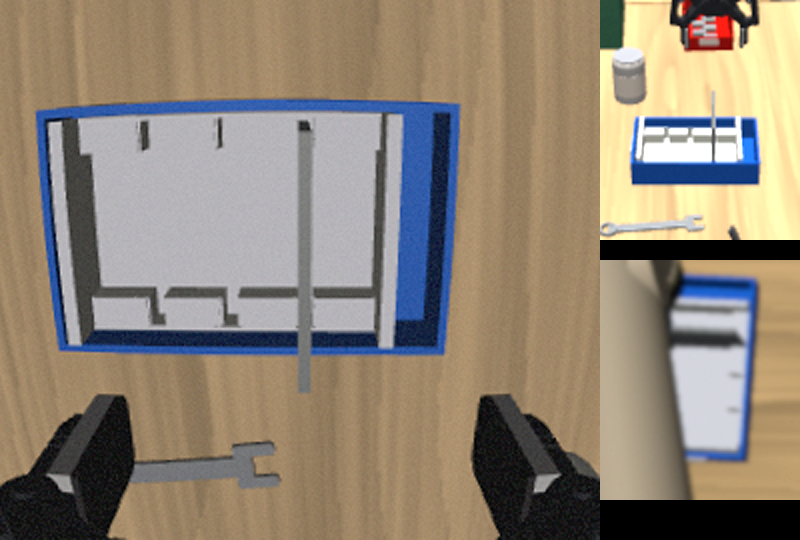

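>>> {"method": "jog_arm", "body": {
  "increments": [
    [-0.115,-0.013,0,0,1],
    [-0.115,-0.013,0,0,1],
    [-0.115,-0.013,0,0,1],
    [-0.115,-0.013,0,0,1],
    [-0.115,-0.013,0,0,1],
    [-0.115,-0.013,0,0,1],
    [-0.115,-0.013,0,0,1],
    [-0.115,-0.013,0,0,1],
    [-0.115,-0.013,0,0,1],
    [-0.115,-0.013,0,0,1],
    [-0.115,-0.013,0,0,1],
    [-0.115,-0.013,0,0,1],
    [-0.115,-0.013,0,0,1],
    [-0.115,-0.013,0,0,1],
    [0,0,0,0.042,1],
    [0,0,0,0.042,1],
    [0,0,0,0,1],
    [0,0,0,0,1]
  ]
}}

```text
time_s: 15.5
position: [0.5027, -0.4253, 0.2503]
tool_rot: [-3.14, -0.0, 1.265]
wrist_force: [-0.3, -0.1, -0.3]
grip_width: 1.002
```

Run:
```python
from h import *
s=bot.read_state();print(s["position"],s["tool_rot"],s["grip_width"],s["joints"])
im,p=snap("wrist","w_B1")
g=cv2.cvtColor(im,cv2.COLOR_BGR2GRAY)
print(proj(p,"wrist",[.5344,-.3105,.104]),proj(p,"wrist",[.5006,-.4247,.104]))
sat=cv2.cvtColor(im,cv2.COLOR_BGR2HSV)[:,:,1]
m=((sat<40)&(g>85)&(g<180)).astype(np.uint8)
n,l,st,ce=cv2.connectedComponentsWithStats(m[30:260,200:440])
for i in range(1,n):
    if st[i,4]>80:
        pts=np.argwhere(l==i)[:,::-1].astype(np.float32); print(st[i]+[200,30,0,0,0],cv2.minAreaRect(pts))
cv2.imwrite("pics/w_B1_v.png",cv2.convertScaleAbs(cv2.resize(im[20:270,200:440],None,fx=2.2,fy=2.2,interpolation=cv2.INTER_CUBIC),alpha=1.5))
```

```text
[ 0.5027 -0.4253  0.2503] [-3.1401 -0.0002  1.2646] 1.0021567727590743 [ 0.1193  0.5711  0.8597  1.2881 -0.4236  1.4679  0.6336]
[316.8568  60.2197] [319.5056 193.3892]
[315  61   6 135 642] ((117.5, 98.0), (134.0, 5.0), 90.0)
```

Run:
```python
from h import *
im,p=load("w_B1")
s=bot.read_state();t=s["position"];y=s["tool_rot"][2]
X=np.array([np.cos(y),np.sin(y),0]);Y=np.array([np.sin(y),-np.cos(y),0])
for z in(.100,.1065):
    a=onz(p,"wrist",(317.9,61),z);b=onz(p,"wrist",(317.9,196),z);m=(a+b)/2
    print(z,a,b,m,np.linalg.norm(a-b),"tool",(m-t)@X,(m-t)@Y,"dir err deg",np.degrees(np.arctan2((a-b)@Y,(a-b)@X)))
g=cv2.cvtColor(im,cv2.COLOR_BGR2GRAY)
for r in(64,100,130,160,190):print(r,g[r,285:385:2])
```

```text
0.1 [ 0.5352 -0.3109  0.1   ] [ 0.498  -0.4277  0.1   ] [ 0.5166 -0.3693  0.1   ] 0.12264112958533603 tool 0.057435016301431475 -0.0037074816973069174 dir err deg 0.09243001161422187
0.1065 [ 0.535  -0.3118  0.1065] [ 0.4987 -0.4259  0.1065] [ 0.5168 -0.3689  0.1065] 0.11974645150034251 tool 0.05792255898587934 -0.003623618694326633 dir err deg 0.09243001161421212
64 [111 109 111 112 112 109 109 112 119 118 117 115 117 118 121  96  86  93
  72  51  52  50  49  81  88 110 114 112  74  46  42  39  37  37  48  51
  50  48  48  49 116 117 118 117 107 101 100  99 104 102]
100 [ 53  53  56  53  52  54  53  54  55  53  57  52  53  52  53  84  94  89
  78  57  57  53  57  57  51  53  49  57  54  53  60  53  55  46  50  39
  37  51  51  41  46  57  99 119 121 120 117 116 117 112]
130 [ 44  55  52  49  53  56  51  51  52  55  55  53  50  55  55  86  88  90
  66  55  48  51  53  54  56  52  53  54  52  53  56  53  51  54  46  36
  50  54  48  43  50  53 113 117 116 116 118 124 123 122]
160 [ 69  49  55  57  52  56  54  50  54  57  51  54  52  56  59  81  88  91
  62  56  48  49  57  55  57  57  55  58  50  52  53  52  56  54  48  43
  54  57  47  58  53  97 120 118 118 118 118 120 117 116]
190 [114 118 114 112 110 109 105 109 129 128 120 118 114 119 121  98  92  92
  59  49  54  54  49 110 119 116 116 117 121 115 112 111 111 115 120 124
 127 128 125 118 117 120 126 125 119 119 119 123 120 119]
```

>>> {"method": "jog_arm", "body": {
  "increments": [
    [0.0725,0,0,0,1],
    [0.0725,0,0,0,1],
    [0,0,0.0746,0,1],
    [0,0,0.0746,0,1],
    [0,0,0.0746,0,1],
    [0,0,0.0746,0,1],
    [0,0,0.0746,0,1],
    [0,0,0,0,-0.06],
    [0,0,0,0,-0.06],
    [0,0,0,0,-0.06],
    [0,0,0,0,-0.06]
  ],
  "newtons": 30
}}

```text
time_s: 16.65
position: [0.5212, -0.3713, 0.104]
tool_rot: [3.139, 0.001, 1.261]
wrist_force: [0.5, -0.0, 0.0]
grip_width: 0.471
```

>>> {"method": "jog_arm", "body": {
  "increments": [
    [0,0.013,0,0,-0.06],
    [0,0.013,0,0,-0.06],
    [0,0.013,0,0,-0.06],
    [0,0.013,0,0,-0.3],
    [0,0.012,0,0,-0.4],
    [0,0,0,0,-0.5],
    [0,0,0,0,-0.6],
    [0,0,0,0,-0.7]
  ]
}}

```text
time_s: 17.45
position: [0.5416, -0.378, 0.1019]
tool_rot: [-3.135, -0.002, 1.258]
wrist_force: [-15.1, 9.1, 13.1]
grip_width: 0.154
```

>>> {"method": "jog_arm", "body": {
  "increments": [
    [0,-0.005,0,0,-1],
    [0,0,0,0,-1],
    [0,0,0,0,-1],
    [0,0,0,0,-1],
    [0,0,-0.01,0,-1],
    [0,0,-0.02,0,-1],
    [0,0,-0.03,0,-1]
  ],
  "newtons": 50
}}

```text
time_s: 18.15
position: [0.5431, -0.3773, 0.1251]
tool_rot: [-3.14, -0.0, 1.261]
wrist_force: [-0.1, -0.3, 0.7]
grip_width: 0.062
```

>>> {"method": "jog_arm", "body": {
  "increments": [
    [0,0,-0.05,0,-1],
    [0,0,-0.1,0,-1],
    [0,0,-0.1,0,-1],
    [0,0,-0.1,0,-1],
    [0,0,0,0,-1],
    [0,0,0,0,-1]
  ]
}}

```text
time_s: 18.75
position: [0.543, -0.3783, 0.2674]
tool_rot: [3.139, 0.001, 1.26]
wrist_force: [-0.0, -0.1, -2.1]
grip_width: 0.062
```

Run:
```python
from h import *
s=bot.read_state();print(s["position"],s["tool_rot"],s["grip_width"],s["wrist_force"],s["joints"])
im,p=snap("wrist","w_B4");g=cv2.cvtColor(im,cv2.COLOR_BGR2GRAY)
for r in range(136,196,3): print(r,g[r,304:340])
```

```text
[ 0.543  -0.3783  0.2674] [3.1394 0.0006 1.2603] 0.06158027001495427 [-0.0109 -0.0998 -2.0813] [ 0.0368  0.5668  0.8555  1.2511 -0.419   1.4994  0.5278]
136 [39 36 32 39 35 42 38 35 38 32 39 33 38 41 41 31 40 41 38 40 41 39 38 37
 52 49 42 36 33 48 51 54 52 46 36 39]
139 [45 47 54 46 54 56 55 53 52 53 55 52 52 43 33 40 41 36 34 37 42 35 42 43
 46 45 39 41 36 48 55 54 55 44 35 43]
142 [54 52 55 51 56 57 56 53 56 53 59 52 45 44 40 38 42 38 41 38 37 34 35 41
 44 46 46 37 27 39 54 55 45 50 40 47]
145 [50 54 53 58 54 55 51 52 48 54 46 47 37 42 38 35 35 35 41 36 34 31 39 39
 39 49 43 38 35 45 56 56 58 44 47 45]
148 [54 56 56 47 54 53 48 58 57 56 50 37 37 38 44 39 36 38 36 37 37 37 42 38
 44 41 37 36 42 47 57 56 59 50 44 46]
151 [56 54 56 54 51 57 53 51 52 55 50 48 51 49 51 53 51 45 46 50 51 47 49 53
 49 52 32 36 39 46 56 50 54 44 41 47]
154 [ 55  53  54  55  52  54  52  54  49  90 103 110 107 108 109 112 107 111
 111 110 109 109 109 109 112  96  55  32  43  42  57  54  54  42  34  47]
157 [ 57  53  53  54  54  54  59  55  48  91 102 109 109 108 112 110 108 112
 106 110 108 110 110 110 105 
[... 1156 characters left out ...]
05 104 104 106 107 107
 104 107 107 107 105 109 107  74  45  34  39  51  56  55  47  50  40  49]
184 [ 53  56  55  54  53  53  53  51  51  74 102 106 105 109 106 107 104 106
 109 103 105 104 106 104 107  73  49  28  38  45  55  57  50  46  42  48]
187 [ 50  52  56  57  57  54  50  50  52  75  99 107 110 108 104 105 106 105
 107 102 105 105 108 106 106  75  50  38  42  45  58  54  53  47  45  51]
190 [ 56  53  51  55  55  52  48  55  50  76  97 109 106 106 107 106 104 107
 108 105 104 105 106 106 106  74  45  36  42  43  56  50  51  45  43  52]
193 [ 57  54  53  52  57  54  54  50  50  80  98 104 106 107 104 105 104 104
 103 107 107 107 106 107 104  70  48  39  43  46  53  53  50  39  46  48]
```

>>> {"method": "jog_arm", "body": {
  "increments": [
    [0.1076,-0.04,0,0,-1],
    [0.1076,-0.04,0,0,-1],
    [0.1076,-0.04,0,0,-1],
    [0.1076,-0.04,0,0,-1],
    [0.1076,-0.04,0,0,-1],
    [0.1076,-0.04,0,0,-1],
    [0.1076,-0.04,0,0,-1],
    [0.1076,-0.04,0,0,-1],
    [0.1076,-0.04,0,0,-1],
    [0.1076,-0.04,0,0,-1],
    [0.1076,-0.04,0,0,-1],
    [0.1076,-0.04,0,0,-1],
    [0.1076,-0.04,0,0,-1],
    [0,0,0,-0.042,-1],
    [0,0,0,-0.042,-1],
    [0,0,0,0,-1],
    [0,0,0,0,-1]
  ],
  "newtons": 80
}}

```text
time_s: 20.5
position: [0.5152, 0.2181, 0.2649]
tool_rot: [-3.14, 0.001, 1.52]
wrist_force: [0.0, -0.2, -0.6]
grip_width: 0.054
```

>>> {"method": "jog_arm", "body": {
  "increments": [
    [0,0,0.077,0,-1],
    [0,0,0.077,0,-1],
    [0,0,0.077,0,-1],
    [0,0,0.077,0,-1],
    [0,0,0,0,-1],
    [0,0,0,0,-1],
    [0,0,0,0,-1]
  ]
}}

```text
time_s: 21.2
position: [0.5167, 0.2186, 0.1446]
tool_rot: [3.139, -0.001, 1.523]
wrist_force: [0.3, 0.2, -1.2]
grip_width: 0.058
```

Run:
```python
from h import *
s=bot.read_state();print(s["position"],s["tool_rot"],s["grip_width"],s["wrist_force"],s["joints"])
im,p=snap("wrist","w_E1");g=cv2.cvtColor(im,cv2.COLOR_BGR2GRAY)
cv2.imwrite("pics/w_E1_v.png",cv2.convertScaleAbs(cv2.resize(im[80:260,210:460],None,fx=3,fy=3,interpolation=cv2.INTER_CUBIC),alpha=1.3))
for r in range(108,156,2): print(r,g[r,304:340])
```

```text
[0.5167 0.2186 0.1446] [ 3.1395 -0.0013  1.5228] 0.058023365039596715 [ 0.3285  0.2008 -1.226 ] [-0.9665  0.363   0.6373  1.7184 -0.2356  1.1352 -0.3087]
108 [114 116 117 117 120 116 116 118 116 121 120 120 118 118 119 118 117 116
 115 113 115 109 110 112 110 108 113 114 114 119 117 124 122 123 127 127]
110 [117 120 118 116 120 118 116 115 113 118 117 112 115 115 112 114 112 113
 111 114 108 108 109 107 104 109 108 109 111 114 117 121 121 124 124 128]
112 [78 77 76 76 82 79 80 80 77 82 80 79 78 80 82 82 79 78 80 77 78 78 83 79
 82 79 83 82 80 83 79 78 83 77 78 73]
114 [78 79 82 83 75 81 82 80 84 81 78 81 79 78 81 80 80 81 77 82 78 79 85 81
 79 78 78 78 80 83 77 77 77 81 76 78]
116 [75 77 80 80 78 77 77 78 79 78 78 79 82 81 80 82 80 80 83 79 79 78 76 81
 84 85 78 81 78 81 71 80 82 78 75 82]
118 [79 78 77 78 78 76 78 76 77 77 81 80 74 79 75 75 76 78 75 74 77 74 73 75
 77 71 77 73 75 75 79 79 79 76 75 75]
120 [137 136 139 137 138 138 140 136 138 138 134 138 141 137 140 136 140 139
 139 136 134 136 141 140 136 136 138 136 137 137 136 137 139 136 136 137]
122 [157 156 159 158 156 155 158 
[... 1833 characters left out ...]
34  41  42  37  39  41
  40  42  43  42  42  37  66 149 155 156 152 158 155 153 154 156 154 155]
148 [153 152 156 157 156 156 152 154 155 157 108  34  34  38  38  39  41  34
  42  41  39  41  37  40  62 123 153 155 154 157 156 156 156 154 159 157]
150 [153 154 154 153 155 153 155 152 159 119  69  38  39  33  38  34  33  41
  41  35  39  34  38  42  48  94 151 155 156 155 157 156 153 157 157 157]
152 [155 155 158 155 154 155 154 158 158 122  94  90  93  90  93  88  94  91
  93  93  93  91  91  91  95 126 150 156 156 154 151 155 157 156 155 156]
154 [153 155 153 154 154 156 154 155 155 129 112 107 110 112 108 108 112 110
 111 113 110 109 111 107 112 132 153 154 156 157 156 155 156 157 158 154]
```

Run:
```python
from h import *
im,p=load("w_E1")
s=bot.read_state();t=s["position"];y=s["tool_rot"][2]
X=np.array([np.cos(y),np.sin(y),0]);Y=np.array([np.sin(y),-np.cos(y),0])
f=lambda uv,z:(lambda d:np.round([d@X*1000,d@Y*1000],2))(onz(p,"wrist",uv,z)-t)
print("top",f((321.4,151.3),t[2]+.0125),"bot",f((321.9,133.3),t[2]-.0675),"web",f((321.25,123),.03),"slot",f((316.3,128),.03),f((326.5,128),.03),"rim",f((321,111.3),.05),f((321,119),.05))
im,p=load("w_C1");t=np.array([.6049,.2152,.1686])
print("C1: top",f((321.3,151.3),t[2]+.0165),"bot",f((322.2,129.3),t[2]-.093),"web",f((321.25,123),.03),"rim",f((321,113),.05),f((321,119.5),.05))
g=cv2.cvtColor(im,cv2.COLOR_BGR2GRAY);print(g[108:126,310])
```

```text
top [61.75 -0.32] bot [61.52  0.15] web [65.48 -0.18] slot [61.6  -3.98] [61.6   3.86] rim [74.84 -0.38] [69.37 -0.38]
C1: top [62.48 -0.4 ] bot [62.23  0.35] web [64.26 -0.28] rim [73.2 -0.5] [68.08 -0.49]
[112 116 109  68  58  72  72  77  75  71  73  80 148 145 143 145 145 146]
```

>>> {"method": "jog_arm", "body": {
  "increments": [
    [0.0025,-0.0015,0,0,-1],
    [0,0,0.025,0,-1],
    [0,0,0.025,0,-1],
    [0,0,0.025,0,-1],
    [0,0,0.02,0,-1],
    [0,0,0.006,0,-1],
    [0,0,0,0,-1],
    [0,0,0,0,-1]
  ]
}}

```text
time_s: 22.05
position: [0.5153, 0.2195, 0.1025]
tool_rot: [3.141, 0.0, 1.524]
wrist_force: [-0.1, -0.1, -1.4]
grip_width: 0.058
```

>>> {"method": "jog_arm", "body": {
  "increments": [
    [0,0,0.005,0,-1],
    [0,0,0.005,0,-1],
    [0,0,0.005,0,-1],
    [0,0,0,0,-1]
  ]
}}

```text
time_s: 22.45
position: [0.515, 0.2195, 0.0961]
tool_rot: [-3.141, 0.0, 1.524]
wrist_force: [0.2, -0.4, -0.7]
grip_width: 0.051
```

>>> {"method": "jog_arm", "body": {
  "increments": [
    [0,0,0.005,0,-1],
    [0,0,0.005,0,-1],
    [0,0,0,0,-1]
  ]
}}

```text
time_s: 22.75
position: [0.5151, 0.2195, 0.0921]
tool_rot: [-3.141, 0.0, 1.524]
wrist_force: [-0.2, 0.6, -0.9]
grip_width: 0.056
```

>>> {"method": "jog_arm", "body": {
  "increments": [
    [0,0,0.005,0,-1],
    [0,0,0.005,0,-1],
    [0,0,0.005,0,-1],
    [0,0,0,0,-1]
  ]
}}

```text
time_s: 23.15
position: [0.515, 0.2195, 0.0861]
tool_rot: [-3.141, 0.0, 1.524]
wrist_force: [0.8, -0.0, -0.6]
grip_width: 0.057
```

>>> {"method": "jog_arm", "body": {
  "increments": [
    [0,0,0.005,0,-1],
    [0,0,0.005,0,-1],
    [0,0,0,0,-1]
  ]
}}

```text
time_s: 23.45
position: [0.5151, 0.2195, 0.0821]
tool_rot: [-3.141, 0.0, 1.524]
wrist_force: [0.5, -0.8, -1.3]
grip_width: 0.056
```

>>> {"method": "jog_arm", "body": {
  "increments": [
    [0,0,0.005,0,-1],
    [0,0,0.004,0,-1],
    [0,0,0,0,-1]
  ]
}}

```text
time_s: 23.75
position: [0.5151, 0.2195, 0.0786]
tool_rot: [-3.142, 0.0, 1.524]
wrist_force: [1.3, 0.3, -1.8]
grip_width: 0.058
```

>>> {"method": "jog_arm", "body": {
  "increments": [
    [0,0,0.0025,0,-1],
    [0,0,0.0025,0,-1],
    [0,0,0,0,-1]
  ]
}}

```text
time_s: 24.05
position: [0.5151, 0.2195, 0.0767]
tool_rot: [3.142, 0.0, 1.524]
wrist_force: [1.0, 0.8, -1.8]
grip_width: 0.056
```

>>> {"method": "jog_arm", "body": {
  "increments": [
    [0,0,0.0025,0,-1],
    [0,0,0,0,-1]
  ]
}}

```text
time_s: 24.25
position: [0.5152, 0.2195, 0.0758]
tool_rot: [3.142, -0.0, 1.524]
wrist_force: [0.8, 0.5, 0.1]
grip_width: 0.052
```

>>> {"method": "jog_arm", "body": {
  "increments": [
    [0,0,0.0025,0,-1],
    [0,0,0,0,-1]
  ]
}}

```text
time_s: 24.45
position: [0.5154, 0.2195, 0.0757]
tool_rot: [3.141, -0.001, 1.524]
wrist_force: [-2.1, -1.4, 9.6]
grip_width: 0.057
```

>>> {"method": "jog_arm", "body": {
  "increments": [
    [0,0,0.001,0,-1],
    [0,0,0,0,-1]
  ]
}}

```text
time_s: 24.65
position: [0.5156, 0.2195, 0.0757]
tool_rot: [3.141, -0.001, 1.524]
wrist_force: [-3.4, -2.3, 12.8]
grip_width: 0.051
```

>>> {"method": "jog_arm", "body": {
  "increments": [
    [0,0,0,0,-0.7],
    [0,0,0,0,-0.5],
    [0,0,0,0,-0.3],
    [0,0,0,0,-0.3],
    [0,0,0,0,-0.3],
    [0,0,-0.03,0,-0.3],
    [0,0,-0.1,0,-0.3],
    [0,0,-0.12,0,-0.3],
    [0,0,-0.12,0,1],
    [0,0,-0.1,0,1],
    [0,0,0,0,1],
    [0,0,0,0,1]
  ]
}}

```text
time_s: 25.85
position: [0.5156, 0.2196, 0.2641]
tool_rot: [3.139, -0.002, 1.524]
wrist_force: [-0.3, 0.2, 0.0]
grip_width: 0.992
```

Run:
```python
from h import *
s=bot.read_state();print(s["time_s"],s["position"],s["tool_rot"],s["grip_width"],s["wrist_force"])
im,p=snap("wrist","w_F1"); im2,p2=snap("side","s_F1"); im3,p3=snap("top","t_F1")
c=cv2.resize(im[30:270,150:500],(600,412),interpolation=cv2.INTER_CUBIC)
o=np.zeros((560,800,3),np.uint8);o[:412,:600]=c
o[:200,600:]=cv2.resize(im2[130:190,260:350],(200,133),interpolation=cv2.INTER_CUBIC)[0:200] if 0 else cv2.resize(im2[115:195,265:345],(200,200),interpolation=cv2.INTER_CUBIC)
o[210:560,600:]=cv2.resize(im2[100:380,200:420],(200,350))
cv2.imwrite("pics/w_F1_v.png",cv2.convertScaleAbs(o,alpha=1.3))
```

```text
25.85 [0.5156 0.2196 0.2641] [ 3.1394 -0.0019  1.5242] 0.9923371521441852 [-0.2944  0.2246  0.0058]
```

View pics/w_F1_v.png

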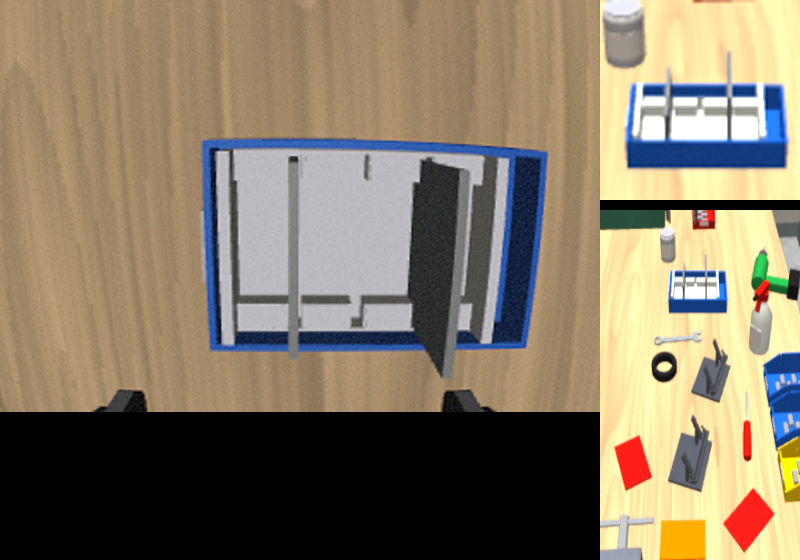

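The picture shows the low divider in the near slot (crop px 293, 160–355), the tall one in the far slot (leaning away in perspective, px 410–468) and the middle slot (px 367/358) empty. The bystanders look unmoved and the gripper is clear.

```bash
python3 -c "
from workcell import bot
print(bot.job_done())"
```

```text
the job is handed in; nothing more can be done
None
```

Both dividers are in the bin and let go: the tall one in the far slot, the low one in the near slot, with the middle slot empty. I handed the job in at about 26 s; it reports no verdict.

- **How it went:** The tool could not be tilted, so I pushed each divider upright inside its stand with the half-open jaws. Then I pinched and lifted it. I lined each one up with its slot using the wrist camera.
- **Home on the slot bottom:** Both slid down the slots without side contact. Contact came at tool heights of 0.101 m (tall) and 0.0757 m (low), which put the lower edges about 8 mm above the table, the slot-bottom height. The upward force on the tool had reached about 8 N on the tall one (1 mm or less more travel before letting go) and 13 N on the low one.
- **Final look:** The last wrist and side pictures show both dividers upright and the other things on the bench apparently where they were. The gripper was open and clear above, with almost no force on the wrist.
- **What disagreed:** The top and wrist cameras differed by about 5 mm on where the bin is. I set this aside and aligned each divider and its slot in the same wrist picture.
- **Forces:** Standing the dividers up in their stands pushed back on the wrist with about 18 to 22 N.
- **Pictures:** I viewed 13, three over the budget of 10 and one beyond the one or two extra allowed, to check the alignment and each placement.

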